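Index the swivel magnifier over the stone

ROBOT

A 6-joint arm with a two-finger parallel gripper is mounted at the origin on a cart in front of the work surface, level with it; the furniture and walls round the work are solid. World frame = base frame: x ahead of the robot, y to its left, z up, the work surface at z = 0. Lengths are in mm, angles in rad, forces in N, time in s.
With the tool pointing down it reaches from about 275 to 1000 mm from the base axis. Payload 8.4 kg.
Tool frame: the origin (TCP) lies at the centre of the arm's flange, where the gripper is bolted on; the fingertips stand r.tip_extent ahead of it and the grasp point (between the pads) lies 155 mm ahead of it (r.tip_extent is the distance from the TCP to the fingertips, in mm); z points along the fingers, y is the direction in which the jaws open and shut (so a half turn about z gives the same grasp; the last joint's range is limited). The gripper opens to 85 mm and grips with 20 to 120 N. Pads are 22 mm wide; open, the fingers measure 114 mm over their backs; the gripper's body (76 mm by 85 mm) begins 54 mm behind the grasp point. The pads swing forward as they close: fully open they stand 13 mm farther back than shut.
Start: joints at [1.319, 0.353, 1.633, -0, 1.155, -0.002], TCP at [154.505, 605.605, 404.681] pointing down, gripper open.
Joint ranges: [-2.63, 2.63], [-0.92, 2.1], [0.06, 2.66], [-1.3, 4.44], [0, 2.69], [-3.02, 3.02]. Speed limits (rad/s): [2.22, 2.22, 2.79, 3.14, 3.14, 3.14].

INTERFACE

Orientations are given as [roll, pitch, yaw] about the fixed x, y, z axes, in that order (R = Rz(yaw) Ry(pitch) Rx(roll)).
In Python, from rig import sense, grab_frame, job, r gives the robot as it stands. The module is installed in compiled form; this text tells all that it offers.
- The arm moves only by the shell command python3 -m creep 'ROWS' [FORCE]. ROWS is JSON, a list of rows, each a list of 7 numbers: the turn, a rotation vector about the tool's x, y, z in rad, then the shift along the tool's x, y, z in mm, then the closure, from 0 (fully open) to 1 (shut). In form: [[wx, wy, wz, dx, dy, dz, fingers], ...]. A call has 1 to 10 rows; each row shifts and turns the pose as measured when the row begins, along the tool's axes as they then stand; what a row does not reach is not made up. A row lasts 1/12 s, in which the tool goes at most 41.7 mm and 7.16 degrees, less where a joint would pass 70% of its speed; a pose out of reach is approached as far as the arm can. A call with a gripper value outside its range is refused whole. The fingers move at their own pace and stop on an object; FORCE is the grip in N (left out, the last holds). Time passes only in rows, so rows that do not move let the fingers close. It gives the time, the measured TCP pose, the force and the opening at its end, in the units of the state.
- sense(): the state, without advancing time (a new reading comes with each control period).
- grab_frame(name): name is "scene" or "top" or "wrist"; returns a dict with "color" (400x640x3 uint8, red, green, blue), "mtx" (3x3 intrinsics, pixels), "distortion" ([k1, k2, p1, p2, k3] as OpenCV has them; the pictures are not rectified), "T" (4x4, takes a point from camera to world coordinates). Camera axes: x right, y down, z forward; pixel columns grow to the right and rows downward; lengths in mm; the calibration is good to about 2 mm. A picture is of the moment at which its call begins. There is no depth.
- job.sign_off(): hands the job in, once; it reports no verdict.
The state is a dict: "clock": time; "qpos": joint angles; "qvel": joint speeds; "joint_efforts": joint torques, N m; "eef_pos": TCP position; "tcp_rot": TCP orientation; "contact_force": force on the tool from outside, world axes, zero at the start; "wrist_torque": the same for the moment, N m; "opening": opening from 0.0 (shut) to 1.0 (fully open).
Only numpy, scipy, OpenCV 4.12 (cv2) and the standard library are available. Lean on these libraries where they do the work, as an engineer would, in place of code of your own. Each camera call takes 0.05 s, during which the arm holds its last target.

TASK

The magnifier on the swivel stand is locked over the sherd in the middle. Pull its red plunger grip up and twist it counter-clockwise so that it stays out by itself when you let go, swing the boom with the plunger still held out until the lens is over the stone (not the card box), then twist the grip back so that the plunger drops fully home in that station. Leave the stone, the box and the sherd where they lie.

Things in the scene. Friction and masses are not known exactly. Their poses are not given: they have to be found in the camera images.
- stand: grey fixed stand, round foot 110 mm across, column 32 mm thick; origin at the centre of the foot's underside, on the pivot axis (vertical). A steel index plate (radius 78 mm, top 105 mm up) has three slots, at boom joint -0.785, 0 and +0.785; its own -x axis points to the middle station
- boom (a joint): angle (rad) of the boom about the vertical pivot; 0 is the middle station (start), +0.785 and -0.785 are the side stations, stops at +-1.0; positive is counter-clockwise seen from above (the lens, which points from the pivot towards the robot, moves to the robot's right). It stays where it is left (friction about 0.08 N m). Each slot has a chamfered mouth that draws the plunger's pin in from up to about 0.1 rad either side
- lens_center (a point): centre of the glass in the black round lens frame (96 mm across, 12 mm thick) at the boom's end, 180 mm from the pivot axis and 121 mm up; turns with the boom, whose own -x axis points from the pivot to the lens
- boom_push (a point): middle of the free length of the flat aluminium boom bar, 118 mm from the pivot axis; bar 16 mm wide and 16 mm high, its centre 121 mm above the desk, flat upright sides, free from 80 to 135 mm from the axis; the bar can be pushed sideways or straddled from above. The index plate lies under it out to 78 mm from the axis, its top 105 mm up
- plunger (a joint): height (m) of the plunger: 0 fully home with its pin 10 mm deep in a slot, 0.017 resting on the brass ledges (held out), 0.026 upper stop. A spring pulls it down with 4.5 N at 0 and about 8 N at the top. Between stations, untwisted, its pin rides on the index plate at 0.010
- tgrip (a joint): twist (rad) of the red T-grip relative to the boom, positive counter-clockwise seen from above: 0 its bar lies along the boom (start), stop at 1.22. It can turn only while the plunger is raised more than 0.017; twisted beyond about 0.8 and let down it rests on the brass ledges and stays (friction 0.015 N m). Turned back below about 0.3 it drops off the ledges into the slot between them
- tgrip_grip (a point): centre of the red T-grip's bar, 44 mm long (its own x axis), 12 mm wide (own y) and 13 mm high, 60 mm from the pivot axis; 172 mm above the desk when the plunger is home. Below the bar a 7 mm stem, then the brass collar, whose top is 147 mm above the desk. It rises and turns with the plunger
- stone: brown fractured stone, about 93 x 127 x 72 mm high, 0.8 kg, lying at one side station (left or right); origin at the centre of its underside
- finds_box: brown card box 68 x 104 x 45 mm high, lying at the other side station; origin at the centre of its underside
- sherd: orange-brown pottery sherd 47 x 61 x 16 mm lying under the lens at the middle station; origin at the centre of its underside
There are look-alikes about, which are no part of the job. Several things have the shape of the stone; the one meant has the colours described above.

How it is judged (in metres and radians):
On the way, in this order (a step that is already met when the one before it is completed fails the run):
1. the plunger is held out by itself: raised and twisted, and the fingers have let go of it (value of joint plunger above 0.013 m and value of joint tgrip above 0.5 rad and contact force between the fingers and plunger below 0.1 N), for 0.3 s.
2. the lens is over the stone with the plunger still held out (value of joint plunger above 0.013 m and value of joint tgrip above 0.4 rad and horizontal distance between lens_center and stone below 0.035 m), for 0.2 s.
At the end, for the whole second after the job is handed in: the lens centre is within 30 mm (horizontally) of the stone's centre, the plunger is home (within 3 mm of fully down) with its grip twisted back to less than 0.4 rad, and the boom is at rest (horizontal distance between lens_center and stone below 0.03 m and value of joint plunger below 0.003 m and value of joint tgrip below 0.4 rad and velocity of joint boom between -0.05 and 0.05 rad/s); the robot touches nothing.
It fails at once if the stone, the card box or the sherd is shifted more than 20 mm (distance of any of stone, finds_box, sherd from where it was at the start of the episode above 0.02 m).
It also fails if it takes over 62 s, if anything falls off the work surface, if the arm or the gripper's body presses on something with over 40 N, if the wrist force passes 120 N, or if a joint passes its speed limit or range.

## Working session

There is one attempt and no reset: what is moved stays moved. The work goes in short steps, Python scripts to look and compute and a shell command to move; the robot and the scene stay as the last step left them, time stands still between calls to the robot, and variables do not carry over. Pictures are saved under pics/ and viewed, and the job is handed in when it is done.

```bash
mkdir -p pics; python3 - <<'E'
from rig import sense, grab_frame, job, r
import cv2
s=sense(); print(s); print(r.tip_extent)
for n in ("scene","top","wrist"):
    f=grab_frame(n); cv2.imwrite(f"pics/{n}0.png",f["color"][:,:,::-1]); print(n,f["mtx"].round(1).tolist(),f["distortion"],f["T"].round(3).tolist())
E
```

```text
{'clock': 0.0, 'qpos': array([ 1.31859626e+00,  3.53646124e-01,  1.63416313e+00,  1.83787088e-05,
        1.15521596e+00, -2.40947397e-03]), 'qvel': array([ 0.00059599,  0.00010672, -0.0007023 , -0.00052393,  0.0003764 ,
       -0.00178079]), 'joint_efforts': array([-1.11775418e-03, -6.05255842e+01, -3.42059791e+01, -3.27578909e-04,
        9.55528492e-03,  7.93066199e-07]), 'eef_pos': array([154.44115224, 605.35938154, 403.9503722 ]), 'tcp_rot': array([-3.14016014e+00, -2.02553630e-05,  2.89179461e+00]), 'contact_force': array([-0.11603179,  0.26915481,  0.88093169]), 'wrist_torque': array([0.00542214, 0.00523287, 0.00675663]), 'opening': 1.0058898128056775}
173.4
scene [[403.2, 0.0, 316.7], [0.0, 403.2, 190.5], [0.0, 0.0, 1.0]] [-0.03682863  0.          0.          0.          0.        ] [[0.671, -0.565, 0.481, 63.751], [-0.742, -0.498, 0.449, -575.402], [-0.014, -0.658, -0.753, 797.127], [0.0, 0.0, 0.0, 1.0]]
top [[380.9, 0.0, 317.3], [0.0, 380.9, 199.3], [0.0, 0.0, 1.0]] [0.0285821 0.        0.        0.        0.       ] [[-0.021, -0.993, 0.117, 371.799], [-1.0, 0.022, 0.001, -221.387], [-0.003, -0.117, -0.993, 970.919], [0.0, 0.0, 0.0, 1.0]]
wrist [[333.4, 0.0, 319.0], [0.0, 333.4, 208.7], [0.0, 0.0, 1.0]] [0.02468039 0.         0.         0.         0.        ] [[0.247, 0.934, 0.257, 91.06], [0.969, -0.238, -0.066, 621.216], [-0.001, 0.265, -0.964, 373.865], [0.0, 0.0, 0.0, 1.0]]
```

View pics/scene0.png

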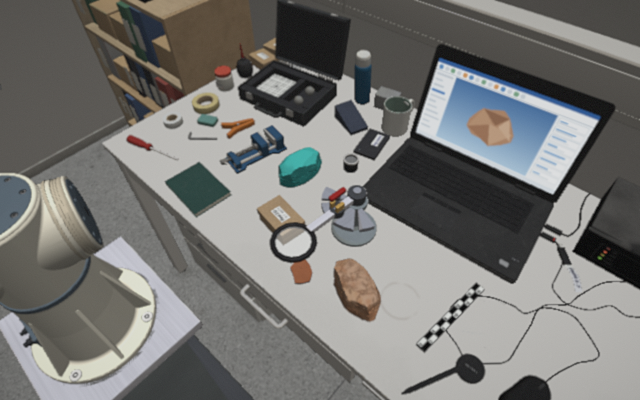

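View pics/top0.png

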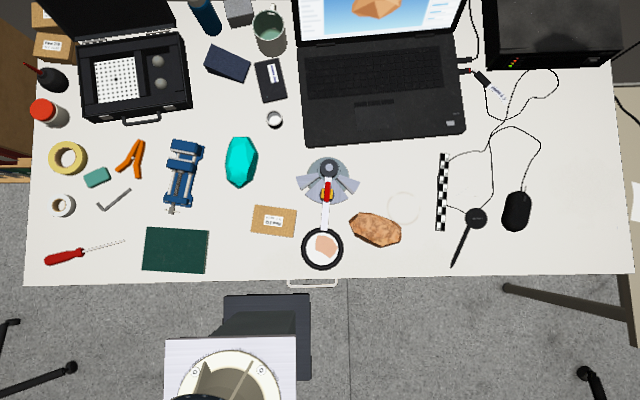

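View pics/wrist0.png

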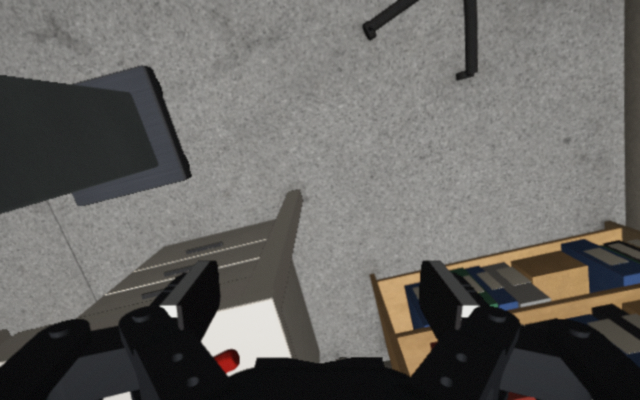

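The scene view shows the stand at (350,215), lens ring at (293,242), brown stone at (357,288), and card box at (281,215). In the top view the stand is at (328,170), lens at (322,247), red grip at (327,190), box at (273,221) and sherd at (322,245).

Candidates for the stone are the brown rock at top (375,229), the teal rock at top (240,160), and the rock picture on the laptop. The brown one at the robot's right side station fits. I'll confirm it in enlarged crops.

```bash
cat > h.py <<'E'
import numpy as np, cv2
from rig import sense, grab_frame
def ray(f,uv):
    p=cv2.undistortPoints(np.array([[uv]],float),f["mtx"],np.array(f["distortion"]))[0,0]
    d=f["T"][:3,:3]@np.array([p[0],p[1],1]); return f["T"][:3,3],d/np.linalg.norm(d)
def plane(f,uv,z):
    o,d=ray(f,uv); return o+d*(z-o[2])/d[2]
def tri(a,b):
    A=np.zeros((3,3));B=np.zeros(3)
    for o,d in (a,b):
        P=np.eye(3)-np.outer(d,d);A+=P;B+=P@o
    x=np.linalg.solve(A,B)
    gap=[np.linalg.norm(np.cross(x-o,d)) for o,d in (a,b)]
    return x,sum(gap)
def proj(f,X):
    Ti=np.linalg.inv(f["T"]);p,_=cv2.projectPoints(np.array([X],float),cv2.Rodrigues(Ti[:3,:3])[0],Ti[:3,3],f["mtx"],np.array(f["distortion"]));return p[0,0]
def crop(c,x0,y0,w,h,s,name):
    cv2.imwrite(name,cv2.resize(c[y0:y0+h,x0:x0+w,::-1],None,fx=s,fy=s,interpolation=cv2.INTER_CUBIC))
def cents(f,lo,hi,roi,minA=15):
    x,y,w,h=roi
    hsv=cv2.cvtColor(f["color"],cv2.COLOR_RGB2HSV)[y:y+h,x:x+w]
    m=cv2.inRange(hsv,np.array(lo),np.array(hi))
    if lo[0]==0 and hi[0]<=8: m|=cv2.inRange(hsv,np.array([172,lo[1],lo[2]]),np.array([180,hi[1],hi[2]]))
    n,l,st,c=cv2.connectedComponentsWithStats(m)
    return [((c[i]+[x,y]).round(1).tolist(),st[i].tolist()) for i in range(1,n) if st[i,4]>=minA],m
E
python3 - <<'E'
from h import *
s=grab_frame("scene");t=grab_frame("top")
crop(t["color"],240,145,180,130,4,"pics/tc.png"); crop(s["color"],245,170,150,160,3.7,"pics/sc.png")
for f,roi,n in ((s,(320,180,50,50),'s'),(t,(310,170,40,45),'t')):
    print(n,cents(f,(0,170,90),(5,255,255),roi,5)[0])
for f,roi,n in ((s,(325,250,60,75),'s'),(t,(343,205,65,45),'t')):
    print(n,cents(f,(3,60,40),(20,255,255),roi,100)[0])
E
```

```text
s [([337.0, 193.9], [10, 8, 15, 12, 73])]
t [([326.6, 191.3], [14, 12, 6, 20, 97])]
s [([356.5, 289.1], [10, 9, 45, 62, 1945])]
t [([375.3, 229.1], [6, 7, 53, 36, 1295])]
```

View pics/tc.png

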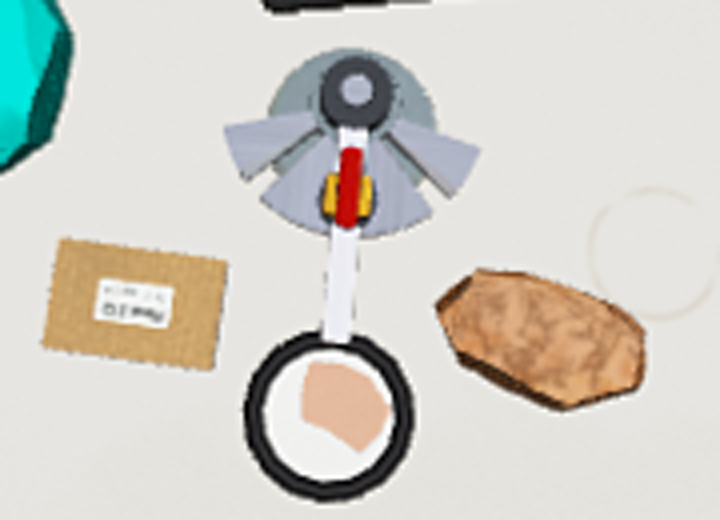

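View pics/sc.png

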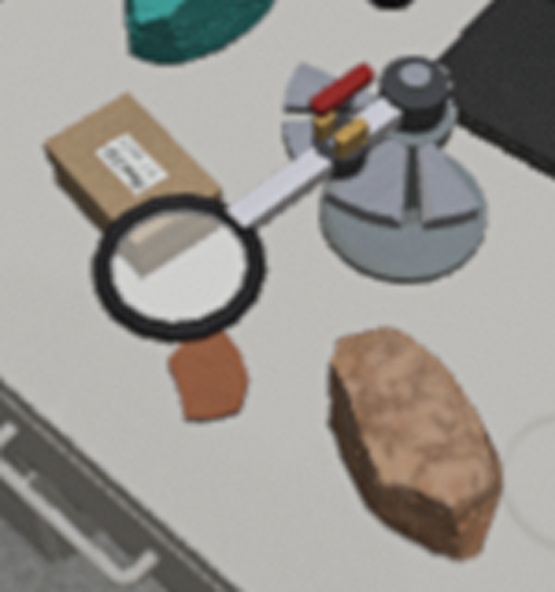

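The crops confirm it: brown fractured stone at the right station (top 375,229), card box at the left, orange sherd under the lens. So the target is boom +0.785. Now I'll triangulate.

```bash
python3 - <<'E'
from h import *
s=grab_frame("scene");t=grab_frame("top")
def ring(f,roi):
    x,y,w,h=roi; g=cv2.cvtColor(f["color"],cv2.COLOR_RGB2GRAY)[y:y+h,x:x+w]
    m=(g<70).astype(np.uint8)
    c=max(cv2.findContours(m,cv2.RETR_EXTERNAL,cv2.CHAIN_APPROX_NONE)[0],key=len)
    e=cv2.fitEllipse(c); return np.array(e[0])+[x,y],e[1]
a=ring(s,(266,220,56,46)); b=ring(t,(297,226,50,48)); print(a,b)
L,g=tri(ray(s,a[0]),ray(t,b[0])); print("lens",L.round(1),g)
G,g=tri(ray(s,(337,193.9)),ray(t,(326.6,191.3))); print("grip",G.round(1),g)
K,g=tri(ray(s,(357.2,189.5)),ray(t,(329,167))); print("knob",K.round(1),g)
for z in (36,50): print("stone",z,plane(s,(356.5,289.1),z).round(1),plane(t,(375.3,229.1),z).round(1))
# stone top bright facet and outline on planes
S,g=tri(ray(s,(356.5,289.1)),ray(t,(375.3,229.1))); print("stonetri",S.round(1),g)
d=(L-K)[:2]; n=np.linalg.norm(d); print("len K-L",n,"dir",np.degrees(np.arctan2(d[1],d[0])))
d2=(L-G)[:2]; print("len G-L",np.linalg.norm(d2),np.degrees(np.arctan2(d2[1],d2[0])))
E
```

```text
(array([291.27388954, 241.09681702]), (38.7193717956543, 50.25154113769531)) (array([321.62508965, 248.80285645]), (40.57062911987305, 41.380863189697266))
lens [ 361.  -227.2  124.5] 1.8713700559176456
grip [ 482.6 -240.9  173.5] 0.4624683844345145
knob [ 541.4 -248.6  142.6] 1.4289043293599062
stone 36 [ 403.8 -365.1   36. ] [ 405.6 -360.9   36. ]
stone 50 [ 397.6 -369.    50. ] [ 405.1 -358.8   50. ]
stonetri [ 406.5 -362.5   28.7] 1.6351388340572448
len K-L 181.6848684211787 dir 173.24422154373917
len G-L 122.43805968994266 173.59472162962885
```

Measured values are consistent: lens at 124 mm up and 181 mm from the axis, grip at 173 mm up, and the +0.785 station lies within about 5 mm of the stone. Moving across now.

```bash
python3 -m creep '[[0,0,0,-24,-33.5,0,0],[0,0,0,-24,-33.5,0,0],[0,0,0,-24,-33.5,0,0],[0,0,0,-24,-33.5,0,0],[0,0,0,-24,-33.5,0,0],[0,0,0,-24,-33.5,0,0],[0,0,0,-24,-33.5,0,0],[0,0,0,-24,-33.5,0,0],[0,0,0,-24,-33.5,0,0],[0,0,0,-24,-33.5,0,0]]' 40
```

```text
clock: 1.18
eef_pos: [303.1, 220.0, 402.4]
tcp_rot: [3.136, 0.001, 2.903]
contact_force: [1.2, 0.3, 0.6]
opening: 1.0
```

```bash
python3 -m creep '[[0,0,0,-23.5,-33.5,0,0],[0,0,0,-23.5,-33.5,0,0],[0,0,0,-23.5,-33.5,0,0],[0,0,0,-23.5,-33.5,0,0],[0,0,0,-23.5,-33.5,0,0],[0,0,0,-23.5,-33.5,0,0],[0,0,0,-23.5,-33.5,0,0],[0,0,0,-23.5,-33.5,0,0],[0,0,0,-23.5,-33.5,0,0],[0,0,0,-23.5,-33.5,0,0]]' && python3 -m creep '[[0,0,0.12,0,0,0,0],[0,0,0.12,0,0,0,0],[0,0,0.12,0,0,0,0],[0,0,0.12,0,0,0,0],[0,0,0.12,0,0,0,0],[0,0,0.12,0,0,0,0],[0,0,0.12,0,0,0,0],[0,0,0.12,0,0,0,0],[0,0,0.12,0,0,0,0],[0,0,0.12,0,0,0,0]]' && python3 -m creep '[[0,0,0.12,0,0,0,0],[0,0,0.12,0,0,0,0],[0,0,0.12,0,0,0,0],[0,0,0.12,0,0,0,0],[0,0,0.12,0,0,0,0],[0,0,0.12,0,0,0,0],[0,0,0.12,0,0,0,0],[0,0,0.12,0,0,0,0],[0,0,0.12,0,0,0,0],[0,0,0.12,0,0,0,0]]'
```

```text
clock: 2.02
eef_pos: [449.1, -170.8, 404.7]
tcp_rot: [3.132, 0.012, 2.902]
contact_force: [2.0, 1.0, 0.1]
opening: 0.999
clock: 2.85
eef_pos: [451.5, -181.1, 405.0]
tcp_rot: [3.124, -0.002, 1.659]
contact_force: [-0.0, -0.7, 0.2]
opening: 1.004
clock: 3.68
eef_pos: [451.2, -181.1, 405.8]
tcp_rot: [3.137, -0.018, 0.409]
contact_force: [-0.0, 0.4, -0.0]
opening: 1.0
```

```bash
python3 -m creep '[[0,0,0.12,0,0,0,0],[0,0,0.12,0,0,0,0],[0,0,0.12,0,0,0,0],[0,0,0.12,0,0,0,0],[0,-0.015,0.045,0,0,0,0],[0,0,0,19,28,0,0],[0,0,0,19,28,0,0],[0,0,0,0,0,0,0]]'; python3 - <<'E'
from h import *
w=grab_frame("wrist");s=grab_frame("scene");t=grab_frame("top")
cv2.imwrite("pics/w1.png",w["color"][:,:,::-1]); crop(s["color"],220,80,200,220,2.7,"pics/s1.png")
print(proj(w,[482.6,-240.9,173.5]),sense()["eef_pos"],sense()["tcp_rot"],sense()["qpos"])
E
```

```text
clock: 4.35
eef_pos: [481.0, -242.6, 406.7]
tcp_rot: [-3.137, -0.004, -0.145]
contact_force: [-0.5, 1.1, -0.4]
opening: 1.0
[316.9383066  227.65741463] [ 478.71421736 -239.19124349  405.9415663 ] [-3.13422569e+00 -4.75181610e-04 -1.44915487e-01] [-0.46843089  0.21274073  1.82332463  0.00797701  1.10743149  1.24370696]
```

View pics/w1.png

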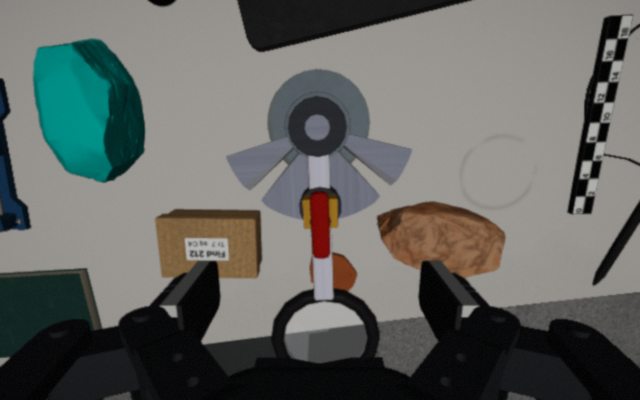

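The wrist view shows the red bar centred at (320,225) between the open fingers and lined up with the boom. That agrees with the predicted (317,228). Descending.

```bash
python3 -m creep '[[0,0,-0.03,2,0,35,0],[0,0,0,0,0,30,0],[0,0,0,0,0,0,0]]'; python3 - <<'E'
from h import *
w=grab_frame("wrist")
hits,_=cents(w,(0,170,70),(5,255,255),(200,120,240,250),30); print(hits)
cv2.imwrite("pics/w2.png",w["color"][:,:,::-1])
for i in range(4):print(sense()["eef_pos"],sense()["tcp_rot"])
E
```

```text
clock: 4.75
eef_pos: [480.3, -237.2, 341.5]
tcp_rot: [-3.135, -0.005, -0.113]
contact_force: [-0.4, 1.0, -0.6]
opening: 1.0
[([332.7, 267.2], [120, 102, 27, 92, 2208])]
[ 480.81360697 -237.35797899  343.64034621] [-3.13559328 -0.00609284 -0.11269765]
[ 480.81360697 -237.35797899  343.64034621] [-3.13559328 -0.00609284 -0.11269765]
[ 480.81360697 -237.35797899  343.64034621] [-3.13559328 -0.00609284 -0.11269765]
[ 480.81360697 -237.35797899  343.64034621] [-3.13559328 -0.00609284 -0.11269765]
```

View pics/w2.png

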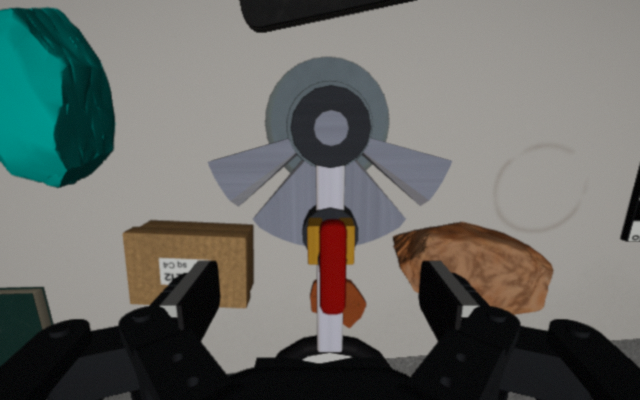

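```bash
python3 - <<'E'
from h import *
w=grab_frame("wrist");t=grab_frame("top")
print(plane(w,(332.7,267.2),175),plane(t,(326.6,191.3),175))
print(tri(ray(w,(332.7,267.2)),ray(grab_frame("scene"),(337,193.9))),sense()["eef_pos"])
E
```

```text
[ 484.52183013 -243.54193154  175.        ] [ 482.2631939  -240.70852153  175.        ]
(array([ 483.16727167, -242.35867387,  173.5045361 ]), np.float64(2.602070663236055)) [ 482.48769113 -238.56572427  347.1115218 ]
```

```bash
python3 -m creep '[[0,0,0,1,4,14,0],[0,0,0,0,0,0,0],[0,0,0,0,0,0,0]]'; python3 - <<'E'
from h import *
w=grab_frame("wrist")
print(cents(w,(0,170,70),(5,255,255),(200,120,240,250),30)[0]);print(sense()["eef_pos"],sense()["contact_force"])
E
```

```text
clock: 5.2
eef_pos: [484.7, -242.8, 338.5]
tcp_rot: [-3.141, -0.02, -0.113]
contact_force: [0.5, -0.2, 1.1]
opening: 1.001
[([318.9, 285.9], [106, 121, 27, 91, 2250])]
[ 484.61136308 -242.76143346  338.43086384] [-0.55514217  0.20286971 -0.32320493]
```

```bash
python3 -m creep '[[0,-0.015,0,0,0,8,0],[0,0,0,0,0,0,0],[0,0,0,0,0,0,0]]'; python3 -c "
from rig import sense;print(sense()['eef_pos'],sense()['contact_force'])"
```

```text
clock: 5.5
eef_pos: [485.3, -242.8, 332.5]
tcp_rot: [3.141, -0.006, -0.113]
contact_force: [0.1, -0.1, -0.5]
opening: 1.001
[ 485.26906252 -242.80336794  332.49190892] [ 0.13227492 -0.06208807 -0.54444934]
```

```bash
python3 -m creep '[[0,0,0,-1,0,3,0.5],[0,0,0,0,0,0,1],[0,0,0,0,0,0,1],[0,0,0,0,0,0,1],[0,0,0,0,0,0,1],[0,0,0,0,0,0,1],[0,0,0,0,0,0,1],[0,0,0,0,0,0,1]]' 40; python3 - <<'E'
from h import *
w=grab_frame("wrist")
cv2.imwrite("pics/w3.png",w["color"][:,:,::-1])
E
```

```text
clock: 6.17
eef_pos: [484.2, -242.5, 329.5]
tcp_rot: [3.142, -0.006, -0.113]
contact_force: [-0.0, -0.3, 0.1]
opening: 0.131
```

View pics/w3.png

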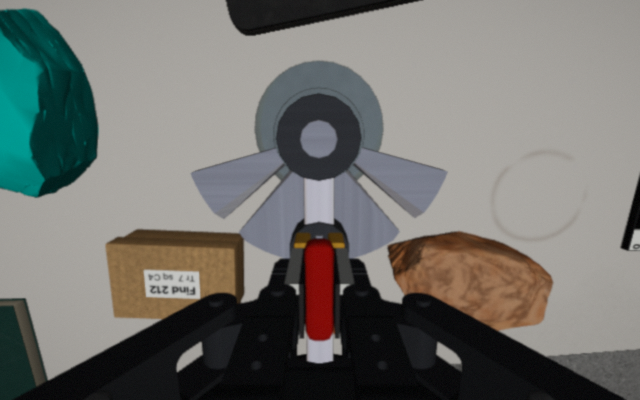

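The wrist view shows the red bar (319,290) held between the pads, and the opening of about 11 mm matches the 12 mm bar. Lifting.

```bash
python3 -m creep '[[0,0,0,0,0,-7,1],[0,0,0,0,0,-7,1],[0,0,0,0,0,-6,1],[0,0,0,0,0,-1,1],[0,0,0,0,0,0,1]]'
```

```text
clock: 6.63
eef_pos: [484.0, -242.4, 351.0]
tcp_rot: [-3.141, -0.005, -0.113]
contact_force: [2.0, -0.6, -8.5]
opening: 0.13
```

```bash
python3 -m creep '[[0,0,-0.12,0,0,0,1],[0,0,-0.12,0,0,0,1],[0,0,-0.12,0,0,0,1],[0,0,-0.12,0,0,0,1]]';python3 -m creep '[[0,0,-0.12,0,0,0,1],[0,0,-0.12,0,0,0,1],[0,0,-0.12,0,0,0,1],[0,0,-0.12,0,0,0,1],[0,0,-0.1,0,0,0,1],[0,0,0,0,0,0,1]]'
```

```text
clock: 6.97
eef_pos: [483.6, -241.6, 350.3]
tcp_rot: [3.142, -0.005, 0.381]
contact_force: [2.4, 0.6, -8.8]
opening: 0.129
clock: 7.47
eef_pos: [483.0, -240.6, 348.4]
tcp_rot: [-3.141, -0.005, 0.992]
contact_force: [2.8, -1.0, -8.3]
opening: 0.127
```

```bash
python3 -m creep '[[0,0,0,0,0,2,1],[0,0,0,0,0,1,1],[0,0,0,0,0,0,1]]'; python3 - <<'E'
from h import *
s=grab_frame("scene");crop(s["color"],270,120,150,130,4,"pics/s2.png")
print(sense()["contact_force"])
E
```

```text
clock: 7.72
eef_pos: [483.2, -240.6, 346.1]
tcp_rot: [3.141, -0.006, 0.984]
contact_force: [-0.1, 0.3, -4.1]
opening: 0.132
[ 0.79164951  0.36300118 -1.33724089]
```

View pics/s2.png

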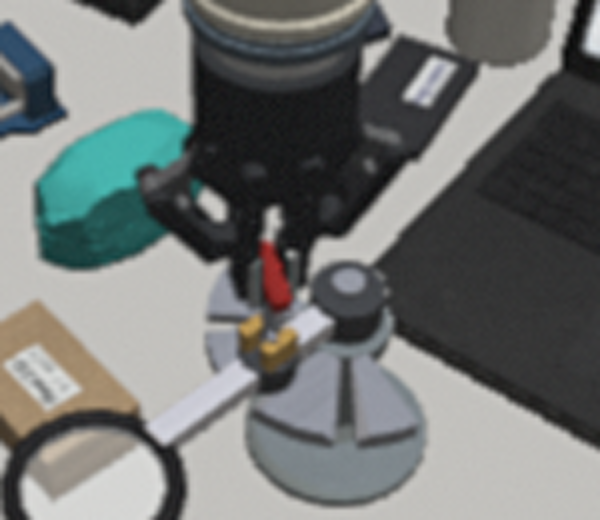

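The grip is twisted across the boom and the vertical load has dropped from about 8 to 1 N, so it is resting on the ledges. Releasing and rising.

```bash
python3 -m creep '[[0,0,0,0,0,0,0],[0,0,0,0,0,0,0],[0,0,0,0,0,0,0],[0,0,0,0,0,0,0],[0,0,0,0,0,-30,0],[0,0,0,0,0,-30,0],[0,0,0,0,0,0,0]]'; python3 - <<'E'
from h import *
s=grab_frame("scene");crop(s["color"],270,120,150,130,4,"pics/s3.png")
w=grab_frame("wrist");cv2.imwrite("pics/w4.png",w["color"][:,:,::-1])
print(cents(s,(0,170,90),(5,255,255),(320,170,50,60),5)[0],cents(w,(0,170,70),(5,255,255),(200,120,240,250),30)[0])
E
```

```text
clock: 8.35
eef_pos: [482.5, -240.9, 407.6]
tcp_rot: [-3.138, -0.005, 0.98]
contact_force: [-0.4, -0.2, 1.3]
opening: 0.997
[([337.2, 188.6], [14, 11, 8, 15, 58])] [([323.0, 238.4], [112, 83, 23, 72, 1311])]
```

View pics/s3.png

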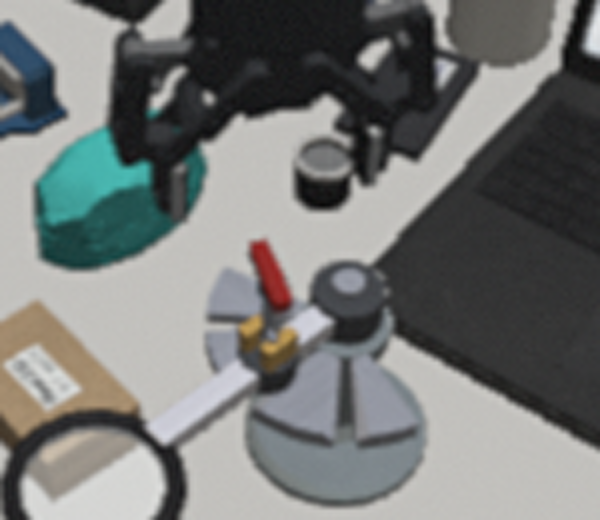

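View pics/w4.png

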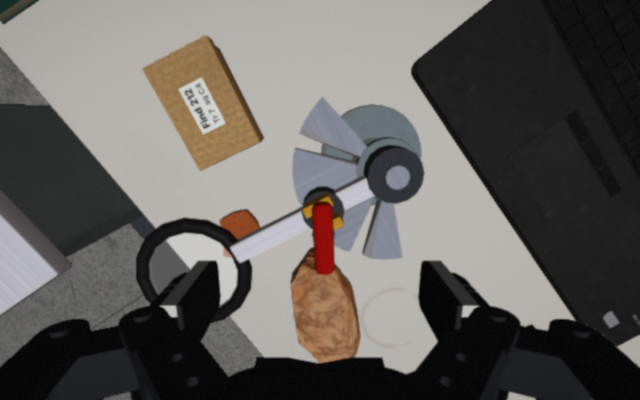

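The grip now stays out by itself, twisted about 1.1 rad. The plunger is up by the expected amount, since red moved from (337,193.9) to (337,188.6) in the scene view. Next I'll straddle the boom bar near 119 mm from the axis, tool x along the boom.

```bash
python3 -m creep '[[0,0,0.12,0,0,0,0.6],[0,0,0.12,0,0,0,0.6],[0,0,0.12,0,0,0,0.6],[0,0,0.12,0,0,0,0.6],[0,0,0.12,0,0,0,0.6],[0,0,0.12,0,0,0,0.6],[0,0,0.12,0,0,0,0.6],[0,0,0.12,0,0,0,0.6],[0,0,0.12,0,0,0,0.6],[0,0,0,-30,0,0,0.6]]'; python3 -m creep '[[0,0,0,-28,0,0,0.6],[0,0,0,0,0,0,0.6]]'; python3 - <<'E'
from h import *
w=grab_frame("wrist");cv2.imwrite("pics/w5.png",w["color"][:,:,::-1])
for X in ([423,-234.7,121],[461.8,-239.2,121],[361,-227,121]):print(proj(w,X))
E
```

```text
clock: 9.28
eef_pos: [451.3, -235.3, 393.0]
tcp_rot: [-3.131, 0.016, -0.148]
contact_force: [-0.8, -0.5, -0.9]
opening: 0.401
clock: 9.45
eef_pos: [419.1, -229.7, 390.0]
tcp_rot: [-3.128, 0.024, -0.149]
contact_force: [0.1, -0.2, 0.6]
opening: 0.399
[329.14814177 198.28870143]
[327.79717302 144.51035158]
[330.45001395 274.72593518]
```

View pics/w5.png

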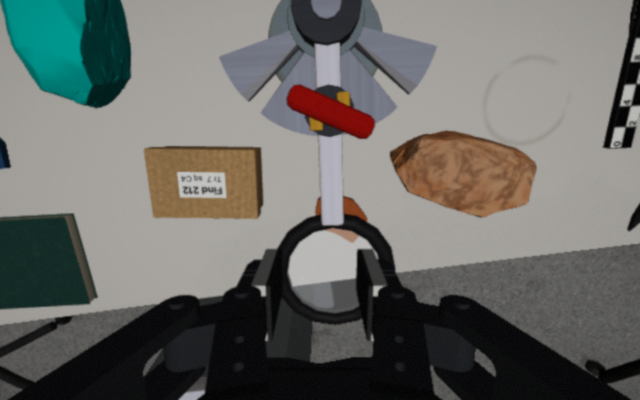

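The bar is at (330,198), matching the projected contact point (329,198). The grip is twisted and held. Lowering with small corrections.

```bash
python3 -m creep '[[-0.01,0.02,-0.03,4.5,4.5,0,0.6],[0,0,0,0,0,33,0.6],[0,0,0,0,0,33,0.6],[0,0,0,0,0,0,0.6]]'; python3 - <<'E'
from h import *
w=grab_frame("wrist");cv2.imwrite("pics/w6.png",w["color"][:,:,::-1]);print(sense()["eef_pos"],sense()["tcp_rot"])
E
```

```text
clock: 9.83
eef_pos: [426.5, -236.0, 322.4]
tcp_rot: [-3.141, -0.004, -0.118]
contact_force: [-2.1, 0.3, -0.1]
opening: 0.4
[ 427.20531365 -236.37549642  324.57584396] [-3.14115462 -0.00573524 -0.11802371]
```

View pics/w6.png

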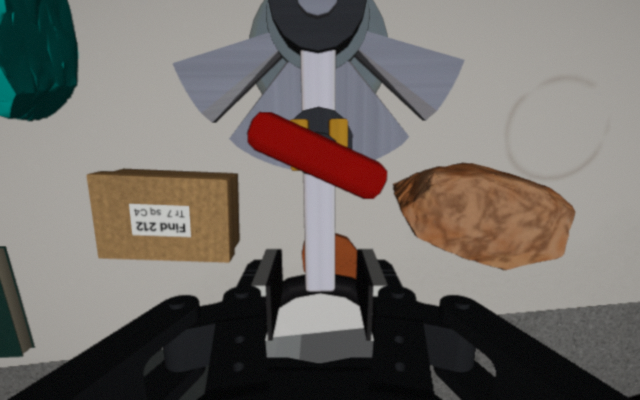

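Bar at column 320 is centred between the pads (268–370). Going down the rest.

```bash
python3 -m creep '[[0,0,0,-4,0,17,0.6],[0,0,0,0,0,14,0.6],[0,0,0,0,0,0,0.6],[0,0,0,0,0,0,0.6]]'; python3 -c "
from rig import sense;print(sense()['eef_pos'],sense()['contact_force'])"
```

```text
clock: 10.22
eef_pos: [426.7, -237.1, 296.8]
tcp_rot: [3.141, -0.009, -0.118]
contact_force: [0.9, -0.7, 0.8]
opening: 0.4
[ 426.71110772 -237.13495655  296.76804341] [ 0.94684527 -0.69086306  0.80934548]
```

```bash
python3 -m creep '[[0,0,0,-4,0,6,0.6],[0,0,0,0,0,0,0.6],[0,0,0,0,0,0,0.6]]'; python3 -c "
from rig import sense;print(sense()['eef_pos'],sense()['contact_force'])"
```

```text
clock: 10.47
eef_pos: [424.2, -237.3, 293.7]
tcp_rot: [3.139, -0.013, -0.117]
contact_force: [0.8, -0.4, 0.1]
opening: 0.398
[ 424.16642148 -237.34609033  293.73220871] [ 0.77235146 -0.41610819  0.13992266]
```

```bash
python3 -m creep '[[0,0,0,0,0,5,0.6],[0,0,-0.06,0.2,7,0,0.6],[0,0,-0.06,0.2,7,0,0.6],[0,0,-0.06,0.2,7,0,0.6],[0,0,-0.06,0.2,7,0,0.6],[0,0,-0.06,0.2,7,0,0.6]]'; python3 -c "
from rig import sense;s=sense();print(s['eef_pos'],s['tcp_rot'],s['contact_force'])"
```

```text
clock: 10.97
eef_pos: [425.8, -272.3, 290.1]
tcp_rot: [3.135, -0.014, 0.194]
contact_force: [0.3, 0.9, -0.1]
opening: 0.4
[ 425.79795437 -272.29983237  290.12717962] [ 3.13479634 -0.01429443  0.19418502] [ 0.27057569  0.88605914 -0.08371205]
```

```bash
python3 -m creep '[[0,0,-0.06,0.2,7,0,0.6],[0,0,-0.06,0.2,7,0,0.6],[0,0,-0.06,0.2,7,0,0.6],[0,0,-0.06,0.2,7,0,0.6],[0,0,-0.06,0.2,7,0,0.6],[0,0,0,0,0,0,0.6]]'; python3 - <<'E'
from h import *
w=grab_frame("wrist");cv2.imwrite("pics/w7.png",w["color"][:,:,::-1]);print(sense()["eef_pos"],sense()["tcp_rot"],sense()["contact_force"])
E
```

```text
clock: 11.47
eef_pos: [438.5, -307.2, 290.7]
tcp_rot: [3.13, -0.013, 0.511]
contact_force: [-0.1, 0.2, -0.0]
opening: 0.402
[ 438.16203571 -306.76031123  290.55412042] [ 3.13081485 -0.01294999  0.5075328 ] [-0.64111082 -0.18749593  0.14580298]
```

View pics/w7.png

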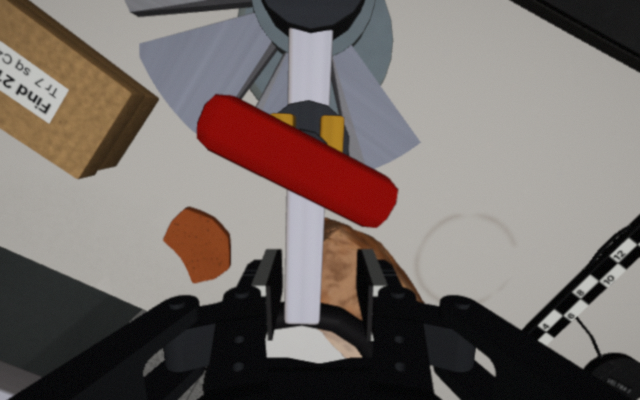

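```bash
python3 -m creep '[[0,0,-0.06,0.2,7,0,0.6],[0,0,-0.06,0.2,7,0,0.6],[0,0,-0.06,0.2,7,0,0.6],[0,0,-0.03,0.2,3.5,0,0.6],[0,0,0,0,0,0,0.6],[0,0,0,0,0,0,0.6]]'; python3 - <<'E'
from h import *
w=grab_frame("wrist");cv2.imwrite("pics/w8.png",w["color"][:,:,::-1]);print(sense()["eef_pos"],sense()["tcp_rot"],sense()["contact_force"])
t=grab_frame("top");crop(t["color"],250,140,160,130,4,"pics/t8.png")
s=grab_frame("scene");crop(s["color"],260,150,150,160,3.7,"pics/s8.png")
E
```

```text
clock: 12.02
eef_pos: [451.1, -324.8, 290.3]
tcp_rot: [3.132, -0.01, 0.712]
contact_force: [-0.4, 0.2, 0.3]
opening: 0.4
[ 451.06859132 -324.74221418  290.32599556] [ 3.13215539 -0.01024259  0.71252109] [-0.09126073 -0.85244461 -0.2890485 ]
```

View pics/w8.png

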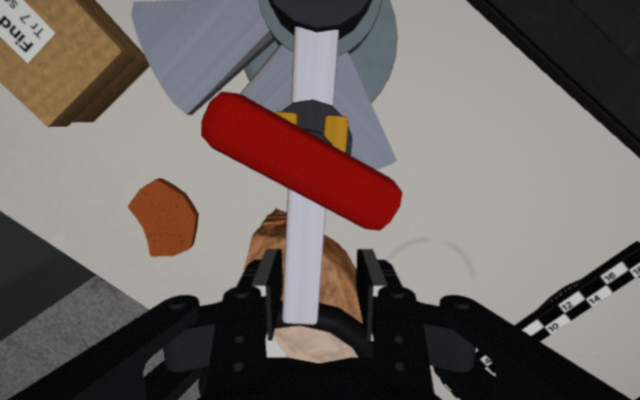

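View pics/t8.png

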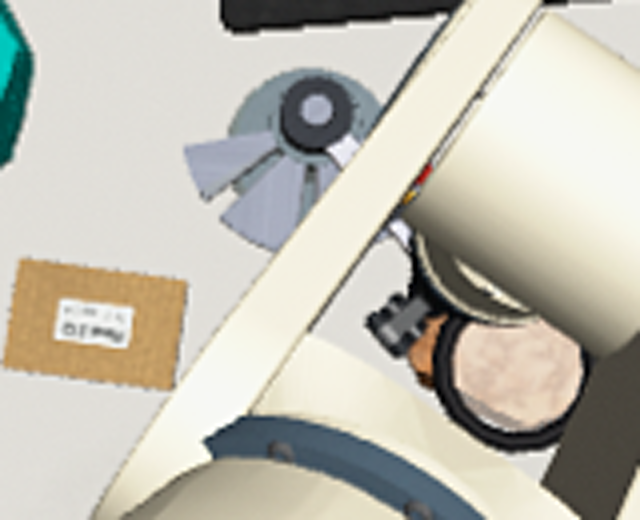

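View pics/s8.png

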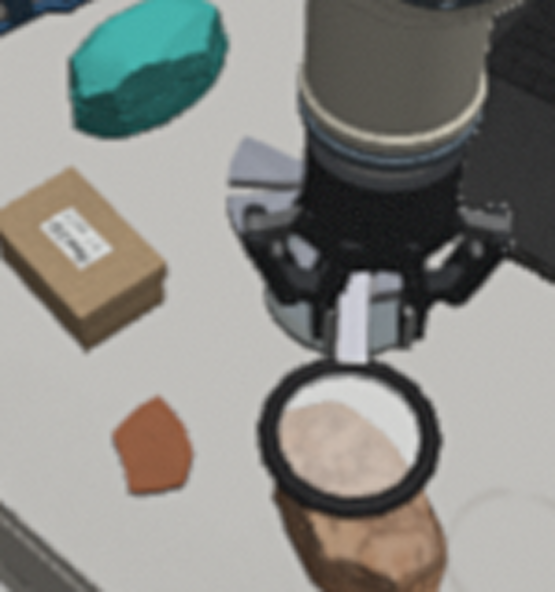

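Lens ring at scene (354.6,268) and top (379,231), close to the stone. Measuring the boom angle.

```bash
python3 - <<'E'
from h import *
s=grab_frame("scene");t=grab_frame("top");w=grab_frame("wrist")
L,g=tri(ray(s,(354.6,268.1)),ray(t,(378.8,231.3)));print(L,g)
P=np.array([541.3,-248.3])
def ang(X): return np.arctan2(-(X[1]-P[1]),-(X[0]-P[0]))
print(ang([361,-227.2]), ang(L), ang(plane(s,(354.6,268.1),121)))
a=plane(w,(316,32),129);b=plane(w,(302,322),129);print(a,b,np.arctan2(a[1]-b[1],a[0]-b[0]),ang(b))
E
```

```text
[ 398.37631248 -356.93865313  118.35546614] 2.1765414682767084
-0.11649728131477913 0.6499442916432328 0.6552382227521957
[ 527.07331859 -261.88891346  129.        ] [ 433.82626263 -334.08410813  129.        ] 0.6588323572433091 0.6736342950974487
```

The boom is at about 0.77 rad and the lens about 8 mm from the stone centre, so it's inside the slot's draw-in range. Backing the finger off, rising, and turning to the grip.

```bash
python3 -m creep '[[0,0,0,0,-5,0,0.6],[0,0,0,0,0,0,0.6],[0,0,0,0,0,-38,0.6],[0,0,0,0,0,-38,0.6],[0,0,0,0,0,-34,0.3],[0,0,-0.12,0,0,0,0],[0,0,-0.12,0,0,0,0],[0,0,-0.12,0,0,0,0],[0,0,-0.12,0,0,0,0],[0,0,-0.12,0,0,0,0]]';python3 -m creep '[[0,0,-0.12,0,0,0,0],[0,0,-0.12,0,0,0,0],[0,0,-0.12,0,0,0,0],[0,0,-0.08,0,0,0,0],[0,0,0,0,0,0,0]]'; python3 - <<'E'
from h import *
s=sense();print(s["eef_pos"],s["tcp_rot"])
y=s["tcp_rot"][2];d=np.array([493.9,-285.1])-s["eef_pos"][:2];print(d@[np.cos(y),np.sin(y)],d@[np.sin(y),-np.cos(y)])
w=grab_frame("wrist");cv2.imwrite("pics/w9.png",w["color"][:,:,::-1])
E
```

```text
clock: 13.15
eef_pos: [444.5, -319.2, 405.9]
tcp_rot: [3.129, -0.003, 1.332]
contact_force: [-0.2, 1.0, -0.3]
opening: 0.999
clock: 13.57
eef_pos: [443.6, -318.3, 406.1]
tcp_rot: [3.129, 0.003, 1.797]
contact_force: [0.0, 0.2, -0.2]
opening: 1.002
[ 443.61009027 -318.31497859  406.12893322] [3.12872499e+00 2.90457534e-03 1.79693017e+00]
21.093766938316012 56.45673405562835
```

View pics/w9.png

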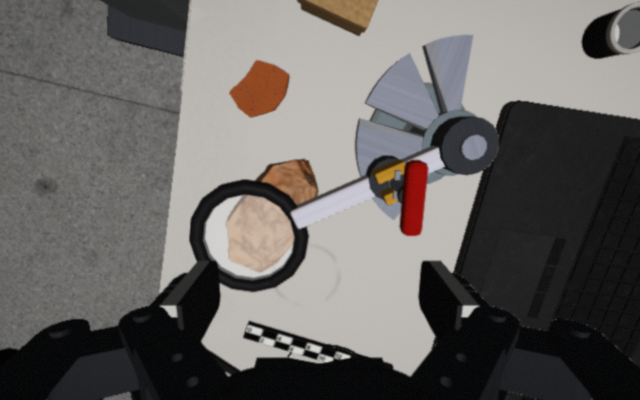

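The wrist view shows the grip at (413,198) still twisted and held out, with the lens (250,235) on the stone. Moving over the grip.

```bash
python3 -m creep '[[0.01,0,0.03,10,28,0,0],[0,0,0,10.5,28,0,0],[0,0,0,0,0,0,0],[0,0,0,0,0,0,0]]'; python3 - <<'E'
from h import *
s=sense();print(s["eef_pos"],s["tcp_rot"])
w=grab_frame("wrist");h,m=cents(w,(0,170,70),(5,255,255),(200,100,240,250),30);print(h)
y=s["tcp_rot"][2];p=plane(w,h[0][0],190);d=p[:2]-s["eef_pos"][:2];print(p,d@[np.cos(y),np.sin(y)],d@[np.sin(y),-np.cos(y)])
c=max(cv2.findContours(m,cv2.RETR_EXTERNAL,cv2.CHAIN_APPROX_NONE)[0],key=len);bx=cv2.boxPoints(cv2.minAreaRect(c))+[200,100];print(bx)
P=[plane(w,q,190)[:2] for q in bx]
for i in range(4):
    v=P[(i+1)%4]-P[i];print(np.linalg.norm(v),np.arctan2(v[1],v[0]))
cv2.imwrite("pics/w10.png",w["color"][:,:,::-1])
E
```

```text
clock: 13.95
eef_pos: [495.0, -286.1, 406.5]
tcp_rot: [3.139, 0.003, 1.745]
contact_force: [-0.2, 0.6, -0.6]
opening: 1.001
[ 495.01532096 -286.07056244  406.52520826] [3.13933676e+00 2.90363109e-03 1.74502493e+00]
[([317.2, 230.5], [107, 97, 21, 70, 1260])]
[ 495.78390094 -284.98216228  190.        ] 0.9386902198263128 0.9456165991761912
[[305.96701813 197.2742157 ]
 [325.74433136 196.3752594 ]
 [328.89483643 265.68659973]
 [309.11753082 266.58555603]]
11.363781534274517 0.2209093387594556
43.36564134934001 -1.3466242234627455
12.045724132733547 -2.9183227446711215
43.39721026207239 1.7792525291628167
```

View pics/w10.png

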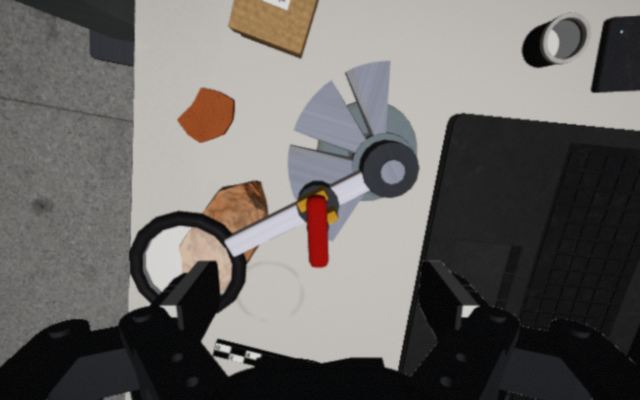

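The grip measures 43 × 12 mm at a height of 190 mm, 1 mm off centre, yaw 1.78. Descending.

```bash
python3 -m creep '[[0,0,-0.035,1,1,27,0],[0,0,0,0,0,25,0],[0,0,0,0,0,0,0],[0,0,0,0,0,0,0]]'; python3 -c "
from h import *
s=sense();print(s['eef_pos'],s['tcp_rot'],s['contact_force']);w=grab_frame('wrist');print(cents(w,(0,170,70),(5,255,255),(200,100,240,250),30)[0])"
```

```text
clock: 14.33
eef_pos: [494.5, -286.4, 354.9]
tcp_rot: [3.137, 0.005, 1.775]
contact_force: [0.3, 0.4, -0.3]
opening: 0.998
[ 494.45342702 -286.43544191  354.85709816] [3.13742966 0.00499504 1.77524441] [ 0.32052233  0.39462926 -0.30729492]
[([317.8, 269.2], [104, 124, 28, 93, 2292])]
```

```bash
python3 -c "
from h import *
s=sense();w=grab_frame('wrist');p=plane(w,(317.8,269.2),193);y=s['tcp_rot'][2];d=p[:2]-s['eef_pos'][:2];print(s['eef_pos'],p,d@[np.cos(y),np.sin(y)],d@[np.sin(y),-np.cos(y)])
t=w['T'][:3,3]-s['eef_pos'];print(t@[np.cos(y),np.sin(y),0],t@[np.sin(y),-np.cos(y),0],t[2])"
```

```text
[ 494.29249643 -286.36185091  354.85026455] [ 495.43431332 -283.99354003  193.        ] 2.087229408909769 1.5987856844072592
65.94442182443052 1.6651199996760742 -30.48990997593677
```

```bash
python3 -m creep '[[0,0,0,2,1,8,0],[0,0,0,0,0,0,0.4],[0,0,0,0,0,0,1],[0,0,0,0,0,0,1],[0,0,0,0,0,0,1],[0,0,0,0,0,0,1],[0,0,0,0,0,0,1],[0,0,0,0,0,0,1]]' 40; python3 -c "
from h import *
s=sense();print(s['eef_pos'],s['tcp_rot'],s['contact_force']);w=grab_frame('wrist');cv2.imwrite('pics/w11.png',w['color'][:,:,::-1])"
```

```text
clock: 15.1
eef_pos: [494.9, -285.8, 351.6]
tcp_rot: [3.135, 0.011, 1.774]
contact_force: [-4.0, -3.8, 1.5]
opening: 0.131
[ 494.88011809 -285.76565354  351.63812812] [3.13536231 0.01071048 1.77443221] [-3.95529021 -3.80624761  1.45778863]
```

View pics/w11.png

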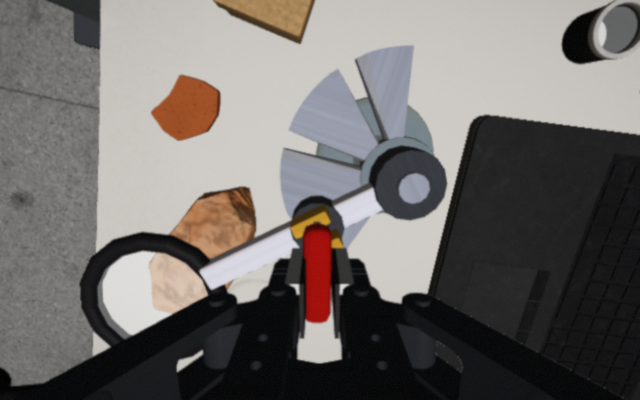

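Firm grip on the bar, opening 11 mm. Lifting slightly and twisting back.

```bash
python3 -m creep '[[0,0,0,0,0,-4,1],[0,0,0,0,0,0,1],[0,0,0.12,0,0,0,1],[0,0,0.12,0,0,0,1],[0,0,0.12,0,0,0,1],[0,0,0.12,0,0,0,1]]';python3 -m creep '[[0,0,0.12,0,0,0,1],[0,0,0.12,0,0,0,1],[0,0,0.12,0,0,0,1],[0,0,0.12,0,0,0,1],[0,0,0.12,0,0,0,1],[0,0,0,0,0,0,1]]'; python3 -c "
from h import *
s=sense();print(s['eef_pos'],s['tcp_rot'],s['contact_force'],s['wrist_torque']);w=grab_frame('wrist');cv2.imwrite('pics/w12.png',w['color'][:,:,::-1])"
```

```text
clock: 15.65
eef_pos: [493.0, -285.3, 352.0]
tcp_rot: [3.138, 0.006, 1.28]
contact_force: [-0.4, -2.0, -7.6]
opening: 0.126
clock: 16.15
eef_pos: [491.9, -284.4, 348.0]
tcp_rot: [3.141, 0.005, 0.649]
contact_force: [-0.2, -0.9, -6.7]
opening: 0.127
[ 491.92828214 -284.36067336  347.97229988] [3.14123097 0.00487908 0.64917006] [-0.22212985 -0.91273863 -6.74608739] [-0.42277921 -0.1032251   0.045967  ]
```

View pics/w12.png

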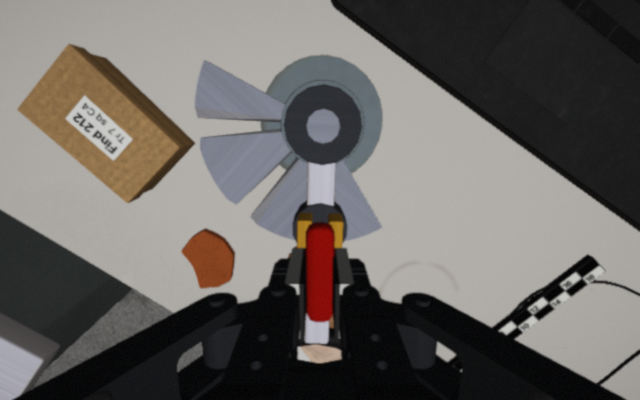

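The grip is back in line with the boom. Easing it down into the slot.

```bash
python3 -m creep '[[0,0,0,0,0,4,1],[0,0,0,0,0,4,1],[0,0,0,0,0,4,1],[0,0,0,0,0,2,1],[0,0,0,0,0,0,1]]'
```

```text
clock: 16.62
eef_pos: [493.4, -285.9, 335.3]
tcp_rot: [3.134, 0.004, 0.672]
contact_force: [-2.6, -1.0, -4.1]
opening: 0.135
```

It went right down to about the home height (335.3 against 334.6 expected). Releasing.

```bash
python3 -m creep '[[0,0,0,0,0,0,0],[0,0,0,0,0,0,0],[0,0,0,0,0,0,0],[0,0,0,0,0,0,0],[0,0,0,0,0,0,0],[0,0,0,0,0,-35,0],[0,0,0,0,0,-40,0],[0,0,0,0,0,0,0],[0,0,0,0,0,0,0]]'; python3 - <<'E'
from h import *
s=grab_frame("scene");crop(s["color"],260,150,150,160,3.7,"pics/s13.png")
w=grab_frame("wrist");cv2.imwrite("pics/w13.png",w["color"][:,:,::-1])
print(cents(s,(0,170,90),(5,255,255),(320,160,60,80),5)[0],cents(w,(0,170,70),(5,255,255),(200,100,240,250),30)[0],sense()["eef_pos"])
E
```

```text
clock: 17.37
eef_pos: [493.4, -284.4, 412.1]
tcp_rot: [3.138, 0.003, 0.676]
contact_force: [-0.3, 0.0, -1.1]
opening: 1.001
[([358.0, 201.2], [36, 33, 5, 17, 73])] [([319.8, 221.1], [111, 90, 18, 64, 1027])] [ 493.60293894 -284.54372656  411.55915065]
```

View pics/s13.png

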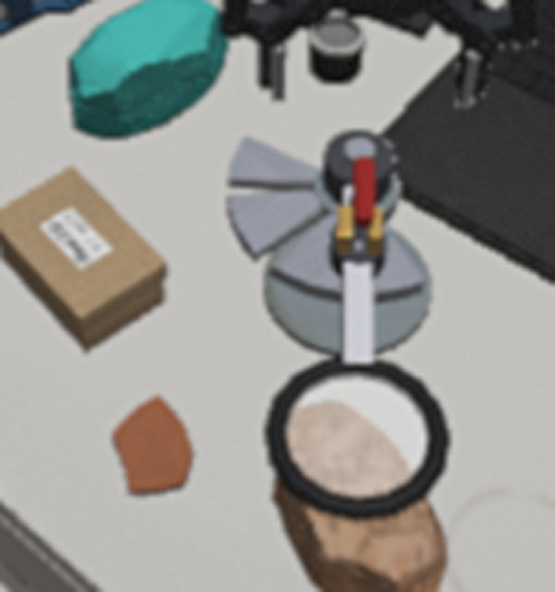

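View pics/w13.png

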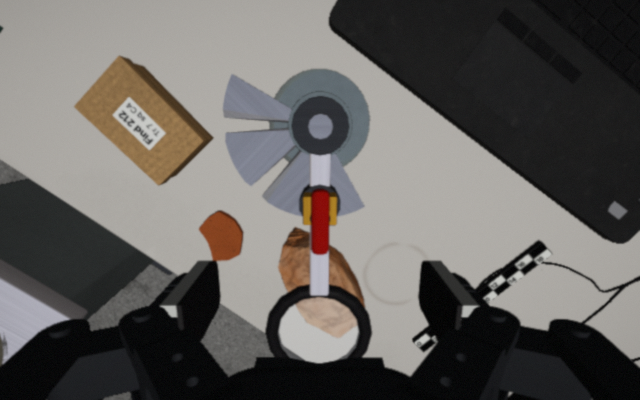

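The grip lies along the boom and the lens is over the stone. I'll check plunger height and lens position across the views.

```bash
python3 - <<'E'
from h import *
s=grab_frame("scene");w=grab_frame("wrist");t=grab_frame("top")
G,g=tri(ray(s,(358,201.2)),ray(w,(319.8,221.1)));print("grip",G,g)
cw=(357.5/3.7+260,438/3.7+150);print(cw)
L,g=tri(ray(s,cw),ray(w,(319.5,335)));print("lens",L,g,plane(s,cw,121))
P=np.array([541.3,-248.3])
for X in (G,L): print(np.linalg.norm(X[:2]-P),np.arctan2(-(X[1]-P[1]),-(X[0]-P[0]))+.1165)
for h in (0,10,17):
    X=[541.3-60*np.cos(.6685),-248.3-60*np.sin(.6685),172+h];print(h,proj(s,X),proj(w,X))
h,m=cents(s,(3,60,40),(20,255,255),(325,250,60,75),100);print(h)
E
```

```text
grip [ 496.2537625  -285.15471398  173.26574404] 0.5185937676069428
(356.6216216216216, 268.3783783783784)
lens [ 399.81038939 -362.35063511  121.87181681] 0.8176780094037066 [ 399.99572064 -361.74980574  121.        ]
58.201661967447826 0.8022122433596407
181.73292844000983 0.7949316665866993
0 [357.58910132 202.28348378] [317.84988566 223.10100514]
10 [357.90634615 199.08269004] [317.82516675 228.0502678 ]
17 [358.13187796 196.80600779] [317.80645504 231.79519938]
[([359.9, 300.4], [10, 29, 45, 42, 1089])]
```

The grip height is 173.3 mm against 173.5 mm at the start, so the plunger is home. The boom is at about 0.79 rad and the lens about 6 mm from the stone centre. The gripper is clear, so I'm handing in.

```bash
python3 -c "
from rig import job,sense
print(sense()['contact_force'],sense()['clock']);print(job.sign_off())"
```

```text
[-0.47438294  0.41660745  0.81037426] 17.6167
the job is handed in; nothing more can be done
None
```

The job is handed in at 17.6 s: the lens is over the brown stone and the plunger is home in that station. I pulled the grip up about 21 mm, twisted it about 1.1 rad counter-clockwise and let go. I then swung the boom to the robot's right with the fingers straddling the bar, twisted the grip back and let the plunger drop.

- **Plunger:** the grip stood 173.3 mm up at the end, against 173.5 mm at the start, and lay in line with the boom.
- **Boom and lens:** the boom measured about 0.795 to 0.80 rad, and the station is at 0.785. The lens centre was about 6 mm from the stone centre.
- **Stone, box and sherd:** the gripper went nowhere near them and they looked unmoved in the pictures. I did not re-measure their positions at the end.
- **Contact:** the gripper was open and about 80 mm above where it had held the grip, with the wrist force at noise level.
- **Disagreements:** no check failed. Views differed by 1 to 3 mm, and the measured tool position wandered by a few mm between readings.

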